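# Clamp a wax block in the spring vice

### The job

Clamp the cassette that lies on the loading ledge of the trimming vice. Push the vice's sprung jaw back by its tab until its pin has passed under the hook catch, and let it spring back onto the catch so that it stays open by itself; then push the cassette along the ledge, in between the jaws, right up to the end wall, and press the catch's thumb pad down so that the jaw shuts on the cassette. Do it all by pushing and pressing with the fingertips, without picking anything up, and leave the things lying around the vice where they are.

Things in the scene. Friction and masses are not known exactly. Their poses are not given: they have to be found in the camera images.
- vice: Small grey bench vice, fixed, 186 mm long (its Y: -140 to 46) and 114 mm wide (its X: -86 to 28), foot 28 mm thick. Origin on the bench top, Z up. X: the way the cassette is pushed in, roughly away from the robot. The sprung jaw opens towards -Y, roughly to the robot's right. All x, y, z below are mm in this frame. Between the cheeks (y -104 to -56, top z = 46) sits the hook catch.
- ledge (a point): Middle of the loading ledge, on its top: x = -50, y = -3, z = 28. The ledge runs from x = -86 (open end, towards the robot) level into the space between the jaws. Beside it stand two lips, 5 mm higher than it: one with its inner face at y = -24, x -76 to -18; the other at y = 20, x -76 to 23, runs on as the foot of the fixed jaw.
- end_wall (a point): Foot of the end wall between the jaws: x = 18.5, y = -3, z = 28; the wall faces -X, spans y -26 to 21 and is 11 mm high. The fixed jaw's clamping face is at y = 20, x -18 to 23, its top at z = 42. Pushed right home, the cassette touches this wall and its middle is at x = -1.5.
- jaw (a joint): Sliding jaw, m. 0 = shut (clamping face at y = 0); grows when pushed to -Y; end of travel 0.038. From about 0.029 on the hook has dropped behind its pin: let go then, it springs back and stays latched at 0.026 (gap 46 mm); let go earlier, it springs shut. On the cassette: about 0.008. Push: 5 N shut, 8 N latched, 9.5 N at the end, up to 12 N under the hook. Block x -18 to 17.5, top z = 42.
- tab_face (a point): Middle of the face to push (it looks to +Y) of the upright tab on the sliding jaw. Tab: 30 mm wide (X), 6 mm thick (Y), from z = 42 up to z = 61. This point is at x = 0, z = 52 and, with the jaw shut, y = -4; it moves with the jaw; its axes are the vice's.
- catch (a joint): Hook catch, rad. 0 = hook down (its spring keeps it there); grows as the thumb pad is pressed; at about 0.22 (middle of the pad 6 mm down) the hook is clear of the pin and frees a latched jaw; stop at 0.42 (11 mm down). Pressing takes about 3 to 6 N. A broad fingertip bears on the pad's hinge side, where about 4 mm are enough to free the jaw and 8 mm reach the stop.
- thumb_pad (a point): Middle of the top of the catch's black ribbed thumb pad, which is 30 mm wide (X) and 28 mm long (Y), 4 mm thick, top at z = 54 when up, centre at x = 0, y = -122 of the vice; it is pressed straight down and swings about a hinge 28 mm from its middle.
- block_mid (a point): Middle of the cassette on the ledge, the one to clamp, 6 mm above its underside. 28 mm wide (own X), 40 long (own Y), 6 high, with a wax block (24 x 25 mm) on it up to 12 mm. The end to push, own -Y, faces out of the vice; the wax begins 11 mm from that end. It lies loose, own +Y roughly along the vice's X; about 12 g.
- other_block: Another cassette with wax block, lying on the bench to the right in front of the vice, 28 x 40 x 13 mm; bystander. Origin under its middle.
- forceps: Steel forceps lying on the bench at the right, 13 x 126 x 8 mm; bystander. Origin under the middle.
- scalpel: Capped scalpel lying on the bench at the left, 10 x 152 x 8 mm; bystander. Origin under the middle.
- petri: Small covered round dish on the bench behind the vice, 64 mm wide, 17 mm high; bystander. Origin under the middle.
Mind the look-alikes: they are no part of the job. What is shaped like the part that bears block_mid but red is not meant.

How it is judged:
By the outcome, as a careful person would: the job done as asked, in the order asked, and still so for the second after the job is handed in, with the robot touching nothing.
It also fails if it takes over 48 s, if anything falls off the work surface, if the arm or the gripper's body presses on something with over 40 N, if the wrist force passes 120 N, or if a joint passes its speed limit or range.

### The arm

A 6-joint arm with a two-finger parallel gripper is mounted at the origin on a cart in front of the work surface, level with it; the furniture and walls round the work are solid. World frame = base frame: x ahead of the robot, y to its left, z up, the work surface at z = 0. Lengths are in mm, angles in rad, forces in N, time in s.
With the tool pointing down it reaches from about 350 to 775 mm from the base axis. Payload 7.3 kg.
Tool frame: the origin (TCP) lies at the very end of the fingers, on their centre line; the grasp point (between the pads) lies 19 mm behind it; z points along the fingers, x is the direction in which the jaws open and shut, and the axes are right-handed (so a half turn about z gives the same grasp; the last joint's range is limited). The gripper opens to 92 mm and grips with 3 to 60 N. Pads are 19 mm wide; open, the fingers measure 130 mm over their backs; the gripper's body (75 mm by 190 mm) begins 47 mm behind the grasp point.
Start: joints at [-1.467, 0.342, 1.524, -0, 1.275, -0.146], TCP at [129.807, -508.719, 226.741] pointing down, gripper open.
Joint ranges: [-2.53, 2.53], [-0.77, 2.02], [0.04, 2.7], [-1, 4.14], [0.28, 2.66], [-3.11, 3.11]. Speed limits (rad/s): [2.57, 2.57, 3.14, 3.14, 3.14, 3.14].

### API

Orientations are given as [roll, pitch, yaw] about the fixed x, y, z axes, in that order (R = Rz(yaw) Ry(pitch) Rx(roll)).
In Python, from plant import bot, capture, camera_params gives the robot as it stands.
- The arm moves only by the shell command python3 -m jog 'ROWS' [OPENING]. ROWS is a JSON object of lists of equal length, an entry for each row: "xyz": the shift along the world's x, y, z as a fraction of full scale, a list of three; "angular": the turn, a rotation vector about the world's x, y, z as a fraction of full scale, a list of three. In form: {"xyz": [[x, y, z], ...], "angular": [[wx, wy, wz], ...]}. A call has 1 to 10 rows; each row shifts and turns the pose as measured when the row begins; what a row does not reach is not made up. Full scale, the value 1, is 2 cm for a shift and 6 degrees for a turn. A row lasts 1/10 s, in which the tool goes at most 50 mm and 8.59 degrees, less where a joint would pass 70% of its speed; a pose out of reach is approached as far as the arm can. A call with a number of a shift or a turn outside -1 to 1 is refused whole. A call with a gripper value outside its range is refused whole. OPENING is the closure, from -1 (fully open) to 1 (shut), set as the call begins (- or left out, the last holds). The fingers move at their own pace and stop on an object; the grip force is fixed at half the most. Time passes only in rows, so rows that do not move let the fingers close. It gives the time, the measured TCP pose, the force and the opening at its end, in the units of the state.
- bot.get_obs(): the state, without advancing time (a new reading comes with each control period).
- capture(name): name is "scene" or "top" or "wrist"; returns the picture (420x560x3 uint8, red, green, blue); there is no depth.
- camera_params(name): a dict with "fx", "fy", "cx", "cy" (pixels), "k1" (the pictures are not rectified: a ray, as slopes to the right and down, at radius r is drawn at 1 + k1 r^2 times it, then the intrinsics apply), "rvec" (rotation vector, rad) and "tvec" (3), from world to camera coordinates, as OpenCV has them. Camera axes: x right, y down, z forward; pixel columns grow to the right and rows downward; lengths in mm; the calibration is good to about 2 mm. A picture is of the moment at which its call begins: read the wrist's pose just before it. camera_params takes no time and is no camera call; for the wrist camera it gives the pose at the moment of the call.
- bot.close_job(): hands the job in, once; it reports no verdict.
The state is a dict: "time": time; "joint_positions": joint angles; "dq": joint speeds; "tau": joint torques, N m; "tool_pos": TCP position; "tcp_rot": TCP orientation; "contact_force": force on the tool from outside, world axes, zero at the start; "moment": the same for the moment, N m; "grip_width": finger opening in mm.
Only numpy, scipy, OpenCV 4.12 (cv2) and the standard library are available. Lean on these libraries where they do the work, as an engineer would, in place of code of your own. Each camera call takes 0.05 s, during which the arm holds its last target.

## Working session

There is one attempt and no reset: what is moved stays moved. The work goes in short steps, Python scripts to look and compute and a shell command to move; the robot and the scene stay as the last step left them, time stands still between calls to the robot, and variables do not carry over. Pictures are saved under pics/ and viewed, and the job is handed in when it is done.

```bash
ls; mkdir -p pics; python3 - <<'E'
from plant import bot,capture,camera_params
import cv2
for n in ["scene","top"]:
    im=capture(n); cv2.imwrite(f"pics/{n}0.png",cv2.cvtColor(im,cv2.COLOR_RGB2BGR))
    print(n,camera_params(n))
print(camera_params("wrist"))
print(bot.get_obs())
E
```

```text
pics
scene {'fx': 502.0502594865111, 'fy': 502.0502594865111, 'cx': 282.3386822243844, 'cy': 207.5197862417572, 'k1': -0.07641338989221357, 'rvec': array([ 1.04255836, -2.39174113,  1.04858984]), 'tvec': array([327.29292861, 370.41833685, 866.7490739 ])}
top {'fx': 409.77751761437577, 'fy': 409.77751761437577, 'cx': 283.4654087339856, 'cy': 210.6632739381229, 'k1': -0.10759845852829501, 'rvec': array([ 2.17965409, -2.04149835,  0.20856166]), 'tvec': array([-111.8852517 ,  587.70011763,  901.99448208])}
{'fx': 329.35590313497255, 'fy': 329.35590313497255, 'cx': 282.11958284989976, 'cy': 202.87185782132335, 'k1': -0.05037204081595554, 'rvec': array([-2.3047395 ,  1.78926113,  0.2472973 ]), 'tvec': array([-524.78275411,  -34.00101955,  390.40465435])}
{'time': 0.1, 'joint_positions': array([-1.46699700e+00,  3.42624519e-01,  1.52488830e+00, -2.09348174e-05,
        1.27541748e+00, -1.46019356e-01]), 'dq': array([ 5.69839828e-05, -3.11162038e-03, -3.30731106e-03,  1.86940617e-04,
       -9.38133792e-04, -2.99122435e-03]), 'tau': array([ 9.82642814e-04, -4.32003880e+01, -2.44694638e+01,  7.19205779e-02,
        5.26048732e-02, -4.66094934e-05]), 'tool_pos': array([ 129.7632106 , -508.34486016,  226.14085793]), 'tcp_rot': array([-3.14141783e+00,  1.32632460e-03, -1.32097142e+00]), 'contact_force': array([ 4.02556964e-01,  7.53946097e-02, -2.97921683e-04]), 'moment': array([ 0.00728041, -0.0095955 ,  0.01463637]), 'grip_width': 92.01891367814687}
```

View pics/scene0.png

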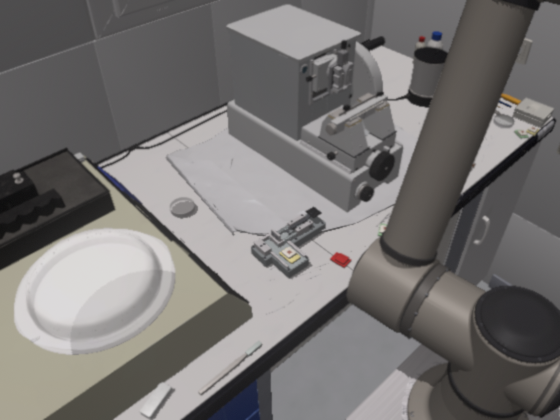

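View pics/top0.png

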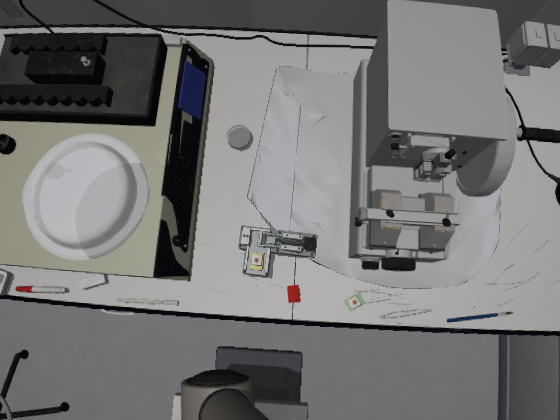

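The vice is at about (280,250) in the top view. Cassette candidates are the yellow/white one on the ledge at (258,262), the red one on the bench at (293,294), and the green/white one at (354,300). I choose the one on the ledge and check it in a close crop.

```bash
python3 - <<'E'
import cv2
im=cv2.imread("pics/top0.png")[215:315,230:370]; cv2.imwrite("pics/topc.png",cv2.resize(im,None,fx=5.7,fy=5.7,interpolation=cv2.INTER_CUBIC))
im=cv2.imread("pics/scene0.png")[195:285,240:360]; cv2.imwrite("pics/scenec.png",cv2.resize(im,None,fx=6.6,fy=6.6,interpolation=cv2.INTER_CUBIC))
E
```

```text
(no output)
```

View pics/topc.png

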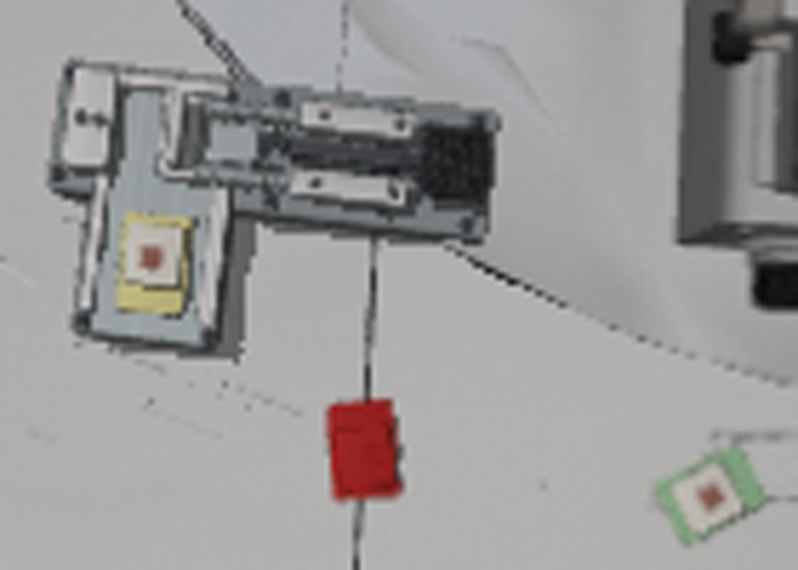

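View pics/scenec.png

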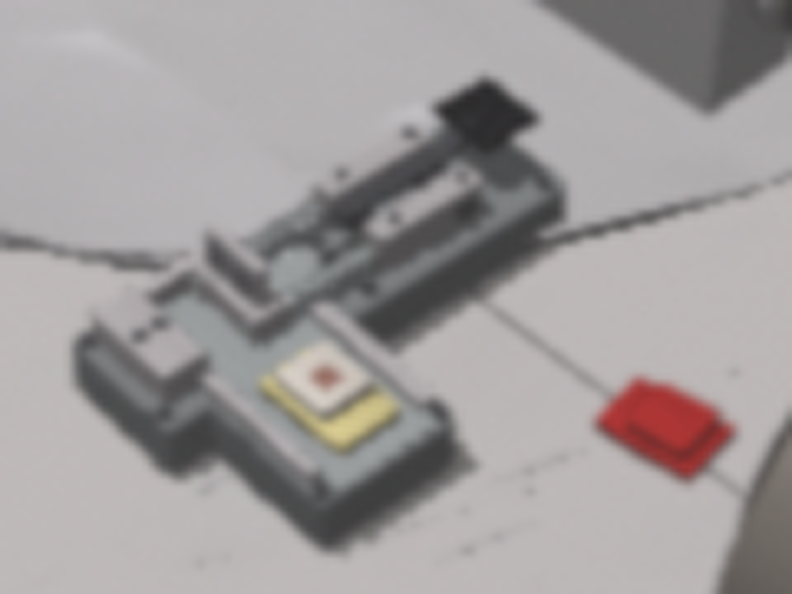

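The crop shows a yellow cassette with wax on the ledge at top-view pixel (257,261): this is the target. The red one at (294,294) and the green one at (354,300) are look-alike and bystander. The jaw is shut, with the tab at about (262,238).

```bash
cat > h.py <<'E'
import numpy as np, cv2
from plant import bot,capture,camera_params
def K(p): return np.array([[p['fx'],0,p['cx']],[0,p['fy'],p['cy']],[0,0,1.]])
def D(p): return np.array([p['k1'],0,0,0,0.])
def ray(p,uv):
    n=cv2.undistortPoints(np.array(uv,float).reshape(-1,1,2),K(p),D(p)).reshape(-1,2)
    R,_=cv2.Rodrigues(p['rvec']); c=-R.T@p['tvec']
    return c,np.c_[n,np.ones(len(n))]@R
def onz(p,uv,z):
    c,d=ray(p,uv); z=np.broadcast_to(z,len(d)); return c+d*((z-c[2])/d[:,2])[:,None]
def proj(p,X): return cv2.projectPoints(np.array(X,float).reshape(-1,1,3),p['rvec'],p['tvec'],K(p),D(p))[0].reshape(-1,2)
def fit2(V,W):
    # planar rigid fit V->W ; returns R,t,yaw
    V=np.array(V,float)[:,:2];W=np.array(W,float)[:,:2]
    a,b=V-V.mean(0),W-W.mean(0)
    y=np.arctan2((a[:,0]*b[:,1]-a[:,1]*b[:,0]).sum(),(a*b).sum())
    R=np.array([[np.cos(y),-np.sin(y)],[np.sin(y),np.cos(y)]])
    t=W.mean(0)-R@V.mean(0); return R,t,y,(V@R.T+t-W)
E
python3 - <<'E'
from h import *
p=camera_params("top")
c=np.array([[150,255],[75,62],[495,112],[487,242],[80,332],[215,348],[460,165],[365,450],[710,495]])/5.7+[230,215]
z=[40,42,28,28,28,28,54,6,10]
print(onz(p,c,z).round(1))
w=camera_params("wrist");R,_=cv2.Rodrigues(w['rvec']);print("wristcam",-R.T@w['tvec'],R)
E
```

```text
[[ 476.5  -17.1   40. ]
 [ 554.3   20.2   42. ]
 [ 546.9 -156.6   28. ]
 [ 492.  -156.    28. ]
 [ 443.7   10.2   28. ]
 [ 440.9  -46.1   28. ]
 [ 520.2 -141.5   54. ]
 [ 403.5 -111.     6. ]
 [ 393.7 -256.2   10. ]]
wristcam [ 200.05102194 -491.33186866  384.11116352] [[ 0.24762046 -0.96885497 -0.00203924]
 [-0.93308673 -0.23904439  0.26871348]
 [-0.26083186 -0.06463617 -0.96321799]]
```

```bash
python3 -m jog '{"xyz":[[0.65,1,0],[0.65,1,0],[0.65,1,0],[0.65,1,0],[0.65,1,0],[0.65,1,0],[0.65,1,0],[0.65,1,0],[0.65,1,0],[0.65,1,0]],"angular":[[0,0,1],[0,0,1],[0,0,1],[0,0,1],[0,0,1],[0,0,1],[0,0,1],[0,0,1],[0,0,1],[0,0,1]]}' 1
```

```text
time: 1.1
tool_pos: [261.2, -300.3, 222.1]
tcp_rot: [-3.138, 0.008, -0.238]
contact_force: [0.4, -0.3, -0.1]
grip_width: 16.5
```

```bash
python3 -m jog '{"xyz":[[0.8,1,0],[1,1,0],[1,1,0],[1,1,0],[1,1,-0.2],[1,1,-0.4],[1,1,-0.6],[1,1,-0.8],[1,1,-0.8],[1,0.8,-0.8]],"angular":[[0,0,0.9],[0,0,0.9],[0,0,0],[0,0,0],[0,0,0],[0,0,0],[0,0,0],[0,0,0],[0,0,0],[0,0,0]]}' 1
python3 -m jog '{"xyz":[[0.8,0,0],[0,0,0],[0,0,0]],"angular":[[0,0,0],[0,0,0],[0,0,0]]}'
python3 - <<'E'
from h import *
p=camera_params("wrist"); im=capture("wrist"); cv2.imwrite("pics/w1.png",cv2.cvtColor(im,cv2.COLOR_RGB2BGR)); np.save("w1.npy",p,allow_pickle=True)
E
```

```text
time: 2.1
tool_pos: [463.2, -94.0, 148.0]
tcp_rot: [-3.138, 0.007, -0.038]
contact_force: [0.3, -0.5, -0.4]
grip_width: 0.5
time: 2.4
tool_pos: [479.1, -90.7, 144.3]
tcp_rot: [-3.136, 0.013, -0.034]
contact_force: [-0.6, -0.8, 0.5]
grip_width: 0.5
```

View pics/w1.png

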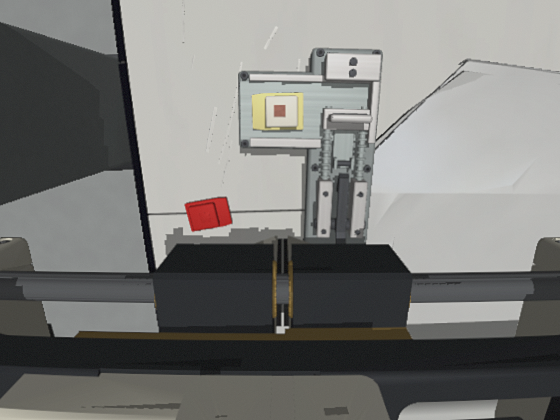

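The wrist view shows the vice upright in the frame: ledge with yellow cassette at (278,110), fixed jaw at (352,67), tab at (350,118), cheeks at (325–358,210). The pad is hidden by the gripper.

```bash
python3 - <<'E'
import cv2
im=cv2.imread("pics/w1.png")[40:250,225:395]; cv2.imwrite("pics/w1a.png",cv2.resize(im[:120],None,fx=4.7,fy=4.7,interpolation=cv2.INTER_CUBIC))
cv2.imwrite("pics/w1b.png",cv2.resize(im[100:],None,fx=4.7,fy=4.7,interpolation=cv2.INTER_CUBIC))
E
```

```text
(no output)
```

View pics/w1a.png

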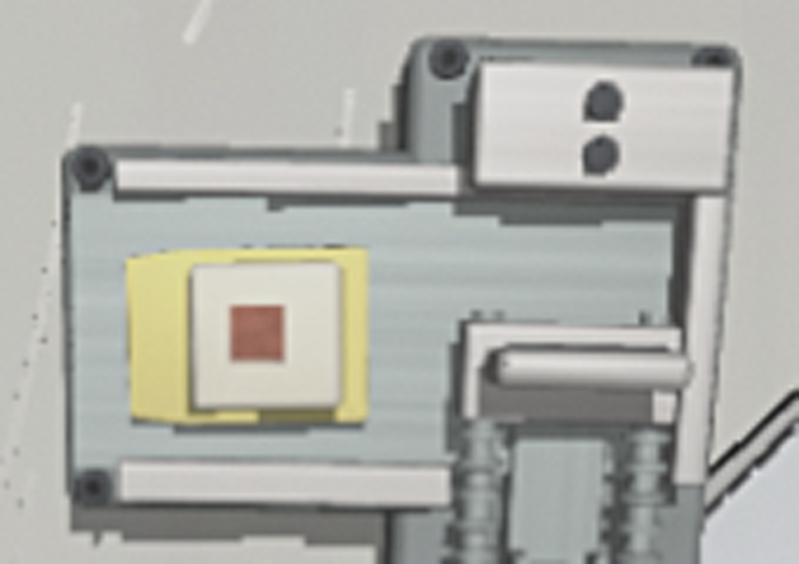

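View pics/w1b.png

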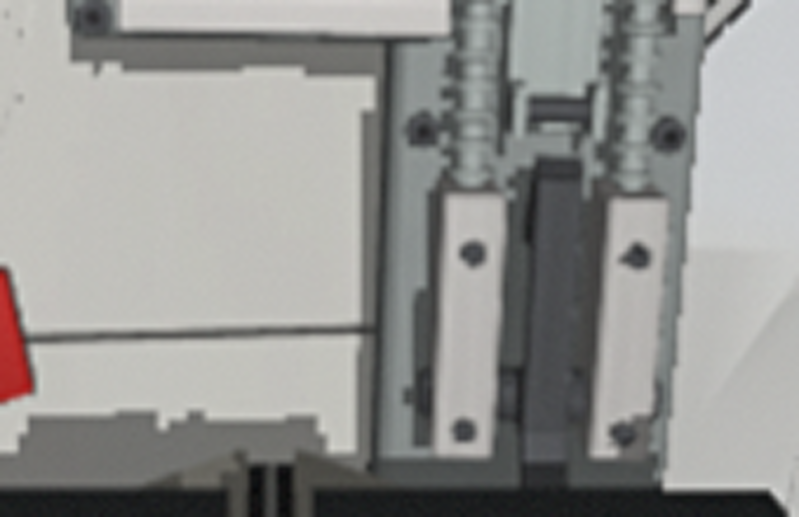

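```bash
python3 - <<'E'
from h import *
p=np.load("w1.npy",allow_pickle=True).item()
a=np.array([[115,191],[120,465],[448,465],[475,189],[728,189],[467,324],[680,328]])/4.7+[225,40]
b=np.array([[554,195],[542,456]])/4.7+[225,140]
V=np.array([[-76,20,33],[-76,-24,33],[-18,-24,33],[-18,20,42],[23,20,42],[-18,0,42],[17.5,0,42],[0,-56,46],[0,-104,46]])
W=onz(p,np.r_[a,b],V[:,2])
R,t,y,r=fit2(V,W); print(t,y,np.degrees(y)); print(r.round(1))
# cassette: yellow base corners z~34 (top of base), wax top z=40
c=np.array([[130,257],[368,248],[368,422],[132,418]])/4.7+[225,40]
w=np.array([[193,263],[342,263],[340,408],[193,408]])/4.7+[225,40]
for q,z in((c,34),(w,40)):
    P=onz(p,q,z)[:,:2]; print(((P-t)@R).round(1), ((P-t)@R).mean(0))
pad=(R@np.array([0,-122])+t); print("pad",pad)
pt=camera_params("top")
for v in [[0,-122,54],[-1.5,-3,28],[-86,-3,28]]:
    g=R@np.array(v[:2])+t; print(proj(pt,[*g,v[2]]), proj(camera_params("scene"),[*g,v[2]]))
print("tcp px",proj(p,[479,-90.7,144.3]))
E
```

```text
[530.31260231 -17.61162966] -0.04707693386066362 -2.697309622632542
[[-0.3  0. ]
 [-0.7  0.9]
 [ 0.9 -0. ]
 [-0.7 -0.2]
 [-0.2 -1.1]
 [-0.3  0.7]
 [ 0.5  0.6]
 [ 0.9  0. ]
 [ 0.  -0.9]]
[[-73.2   9.5]
 [-33.7  11.4]
 [-32.9 -16.9]
 [-73.  -16.8]] [-53.19109904  -3.22693729]
[[-62.3   8.3]
 [-38.1   8.6]
 [-37.9 -14.5]
 [-62.3 -14.8]] [-50.1603753   -3.06645675]
pad [ 524.5713376  -139.47646412]
[[309.92247777 242.04647591]] [[313.42520681 210.72326952]]
[[259.74081509 238.49833432]] [[275.08304092 242.40104722]]
[[255.35755575 273.78107146]] [[299.60170774 263.74692575]]
tcp px [[281.84729475 254.32042686]]
```

```bash
python3 - <<'E'
from h import *
im=cv2.cvtColor(capture("scene"),cv2.COLOR_RGB2BGR); print(bot.get_obs()['tool_pos'],proj(camera_params("scene"),bot.get_obs()['tool_pos']))
cv2.imwrite("pics/s2.png",cv2.resize(im[100:300,200:440],None,fx=3.3,fy=3,interpolation=cv2.INTER_CUBIC))
E
```

```text
[479.1950287  -91.11621155 144.86924316] [[314.1364154  200.64382765]]
```

View pics/s2.png

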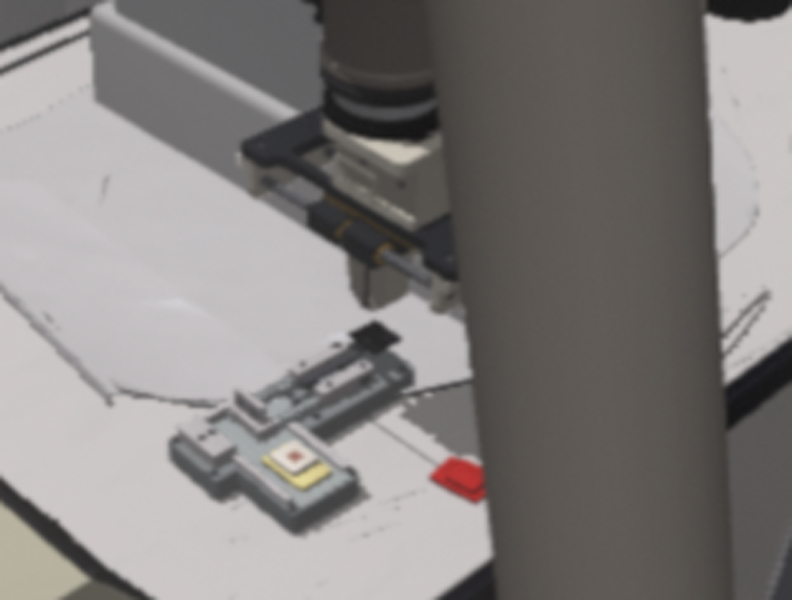

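```bash
python3 -m jog '{"xyz":[[0.5,0.85,-0.4],[0.5,0.85,-0.4],[0.5,0.85,-0.4],[0.5,0.85,-0.4],[0.5,0.85,-0.4],[0,0,0],[0,0,0]],"angular":[[0,0,-0.12],[0,0,0],[0,0,0],[0,0,0],[0,0,0],[0,0,0],[0,0,0]]}'
```

```text
time: 3.2
tool_pos: [527.5, -8.1, 107.1]
tcp_rot: [-3.138, 0.008, -0.056]
contact_force: [-0.0, -0.6, -0.5]
grip_width: 0.4
```

```bash
python3 -m jog '{"xyz":[[0.1,0.15,-0.6],[0,0,-0.6],[0,0,-0.6],[0,0,-0.6],[0,0,-0.4],[0,0,0],[0,0,0]],"angular":[[0,0,0.05],[0,0,0],[0,0,0],[0,0,0],[0,0,0],[0,0,0],[0,0,0]]}'
python3 - <<'E'
from h import *
p=camera_params("wrist"); im=capture("wrist"); cv2.imwrite("pics/w3.png",cv2.cvtColor(im,cv2.COLOR_RGB2BGR))
im=cv2.cvtColor(capture("scene"),cv2.COLOR_RGB2BGR)
cv2.imwrite("pics/s3.png",cv2.resize(im[160:290,220:380],None,fx=4.5,fy=4.5,interpolation=cv2.INTER_CUBIC))
E
```

```text
time: 3.9
tool_pos: [527.3, -9.0, 47.1]
tcp_rot: [-3.139, 0.009, -0.056]
contact_force: [1.3, -0.3, -0.2]
grip_width: 0.4
```

View pics/w3.png

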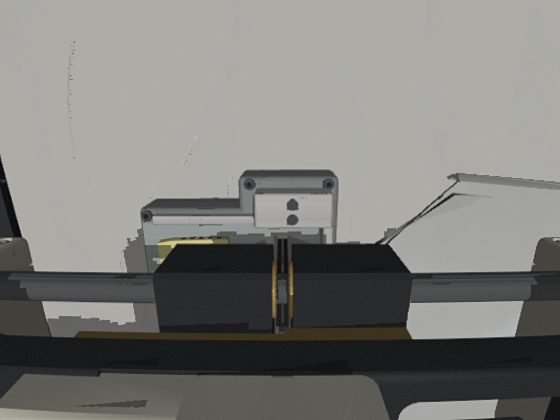

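View pics/s3.png

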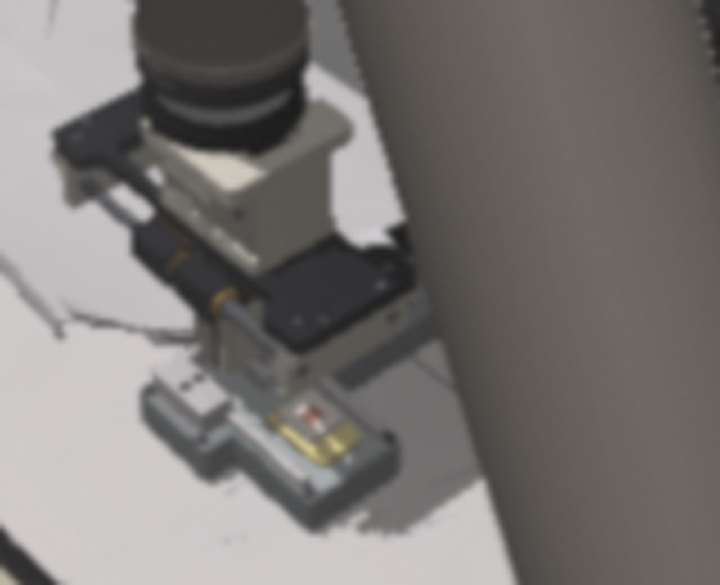

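```bash
python3 -m jog '{"xyz":[[0,-0.3,0.05],[0,-0.3,0],[0,-0.3,0],[0,-0.3,0]],"angular":[[0,0,0],[0,0,0],[0,0,0],[0,0,0]]}'
```

```text
time: 4.4
tool_pos: [526.5, -28.3, 48.7]
tcp_rot: [-3.13, 0.01, -0.056]
contact_force: [1.7, 9.8, -3.3]
grip_width: 0.1
```

```bash
python3 -m jog '{"xyz":[[0,-0.3,0],[0,-0.3,0],[0,-0.25,0]],"angular":[[0,0,0],[0,0,0],[0,0,0]]}'; python3 -m jog '{"xyz":[[0,-0.05,0]],"angular":[[0,0,0]]}'
```

```text
time: 4.7
tool_pos: [525.9, -40.9, 48.8]
tcp_rot: [-3.122, 0.011, -0.056]
contact_force: [0.9, 7.7, -3.7]
grip_width: 0.5
time: 4.8
tool_pos: [525.9, -41.0, 48.9]
tcp_rot: [-3.119, 0.012, -0.057]
contact_force: [2.7, 8.6, -2.8]
grip_width: 0.3
```

```bash
python3 -m jog '{"xyz":[[0,-0.2,0],[0,-0.15,0]],"angular":[[0,0,0],[0,0,0]]}'; python3 -m jog '{"xyz":[[0,-0.15,0],[0,-0.1,0]],"angular":[[0,0,0],[0,0,0]]}'
```

```text
time: 5.0
tool_pos: [525.6, -45.0, 48.9]
tcp_rot: [-3.114, 0.012, -0.057]
contact_force: [0.8, 9.2, -3.4]
grip_width: 0.4
time: 5.2
tool_pos: [525.5, -46.9, 49.0]
tcp_rot: [-3.108, 0.012, -0.058]
contact_force: [2.3, 10.0, -3.6]
grip_width: 0.6
```

```bash
python3 -m jog '{"xyz":[[0,0.2,0],[0,0.2,0],[0,0.15,0],[0,0,0]],"angular":[[0,0,0],[0,0,0],[0,0,0],[0,0,0]]}'; python3 -m jog '{"xyz":[[0,0.2,0],[0,0.25,0],[0,0.1,0]],"angular":[[0,0,0],[0,0,0],[0,0,0]]}';  python3 -m jog '{"xyz":[[0,0,0.7],[0,0,0.8],[0,0,0.9],[0,0.3,0.9]],"angular":[[-0.3,0,0],[0,0,0],[0,0,0],[0,0,0]]}'
```

```text
time: 5.6
tool_pos: [526.5, -33.3, 49.8]
tcp_rot: [-3.104, 0.01, -0.058]
contact_force: [-0.0, 0.1, -0.9]
grip_width: 0.4
time: 5.9
tool_pos: [527.1, -23.0, 50.8]
tcp_rot: [-3.105, 0.008, -0.059]
contact_force: [0.5, -0.2, 0.1]
grip_width: 0.4
time: 6.3
tool_pos: [525.1, -16.9, 116.5]
tcp_rot: [-3.138, 0.012, -0.059]
contact_force: [0.3, 0.3, 1.1]
grip_width: 0.2
```

```bash
python3 -m jog '{"xyz":[[-0.5,-0.9,0.3],[-0.6,-0.9,0.3],[-0.6,-0.9,0.3],[-0.6,-0.9,0.2],[-0.5,-0.5,0],[0,0,0],[0,0,0]],"angular":[[0,0,0.1],[0,0,0],[0,0,0],[0,0,0],[0,0,0],[0,0,0],[0,0,0]]}'
python3 - <<'E'
from h import *
p=camera_params("wrist"); im=capture("wrist"); cv2.imwrite("pics/w4.png",cv2.cvtColor(im,cv2.COLOR_RGB2BGR)); np.save("w4.npy",p,allow_pickle=True)
im=cv2.imread("pics/w4.png")[40:250,225:425]; cv2.imwrite("pics/w4a.png",cv2.resize(im[:150],None,fx=4,fy=4,interpolation=cv2.INTER_CUBIC))
E
```

```text
time: 7.0
tool_pos: [468.9, -100.4, 142.7]
tcp_rot: [-3.14, 0.005, -0.047]
contact_force: [0.1, 1.6, 0.0]
grip_width: 0.6
```

View pics/w4a.png

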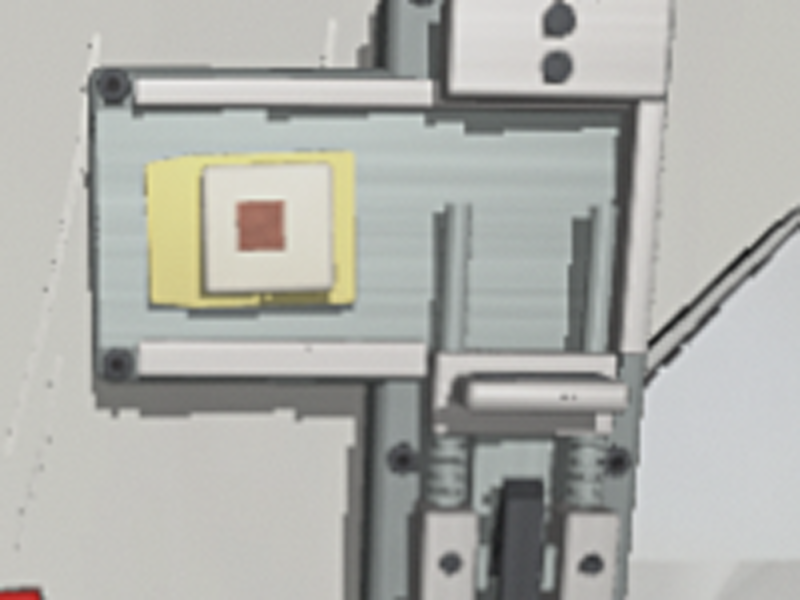

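The jaw has latched open at the level of the lower lip. The cassette is untouched, about straight, at (288,97). I re-fit the vice pose and work out the push.

```bash
python3 - <<'E'
from h import *
p=np.load("w4.npy",allow_pickle=True).item()
a=np.array([[135,104],[138,342],[425,345],[447,95],[665,97],[437,355],[617,355]])/4+[225,40]
V=np.array([[-76,20,33],[-76,-24,33],[-18,-24,33],[-18,20,42],[23,20,42],[-18,-26,42],[17.5,-26,42]])
W=onz(p,a,V[:,2]); R,t,y,r=fit2(V,W); print(t,y); print(r.round(1))
c=np.array([[148,160],[354,152],[355,303],[150,304]])/4+[225,40]
P=onz(p,c,34)[:,:2]; print(((P-t)@R).round(1), ((P-t)@R).mean(0))
for v in [[-100,-3],[-40.5,-3],[0,-122]]: print(v,R@np.array(v)+t)
E
```

```text
[530.23650497 -17.60596568] -0.04575156841236157
[[-0.3 -0.2]
 [-0.2  0.3]
 [ 0.8  0.8]
 [-0.5 -0.7]
 [ 0.1 -0.8]
 [-0.3  0.4]
 [ 0.4  0.2]]
[[-73.3  10. ]
 [-33.8  11.4]
 [-33.  -16.8]
 [-73.3 -17. ]] [-53.33476556  -3.08892143]
[-100, -3] [430.20394019 -16.02926554]
[-40.5, -3] [489.64167817 -18.75053426]
[0, -122] [ 524.65676069 -139.47830239]
```

```bash
python3 -m jog '{"xyz":[[-0.5,0.84,-0.6],[-0.5,0.84,-0.8],[-0.5,0.84,-0.8],[-0.5,0.84,-0.8],[-0.2,0.84,-0.6],[0,0,0],[0,0,0]],"angular":[[0,0,0],[0,0,0],[0,0,0],[0,0,0],[0,0,0],[0,0,0],[0,0,0]]}'
```

```text
time: 7.75
tool_pos: [426.1, -9.8, 67.6]
tcp_rot: [-3.14, 0.003, -0.041]
contact_force: [0.9, 0.0, 0.3]
grip_width: 0.8
```

```bash
python3 -m jog '{"xyz":[[0,-0.3,-0.6],[0,0,-0.6],[0,0,-0.55],[0,0,0],[0,0,0]],"angular":[[0,0,-0.05],[0,0,0],[0,0,0],[0,0,0],[0,0,0]]}'
```

```text
time: 8.25
tool_pos: [431.7, -18.5, 34.5]
tcp_rot: [-3.141, -0.005, -0.046]
contact_force: [-0.1, -0.4, -0.6]
grip_width: 0.3
```

```bash
python3 -m jog '{"xyz":[[-0.1,0.12,-0.18],[0,0,0]],"angular":[[0,0,0],[0,0,0]]}'; python3 - <<'E'
from h import *
print(bot.get_obs()['tool_pos'])
im=cv2.cvtColor(capture("scene"),cv2.COLOR_RGB2BGR)
cv2.imwrite("pics/s5.png",cv2.resize(im[180:290,230:370],None,fx=5,fy=5,interpolation=cv2.INTER_CUBIC))
E
```

```text
time: 8.45
tool_pos: [430.7, -16.5, 31.8]
tcp_rot: [3.141, -0.008, -0.046]
contact_force: [0.6, 0.3, -0.7]
grip_width: 0.6
[430.71810645 -16.48022393  31.79922421]
```

View pics/s5.png

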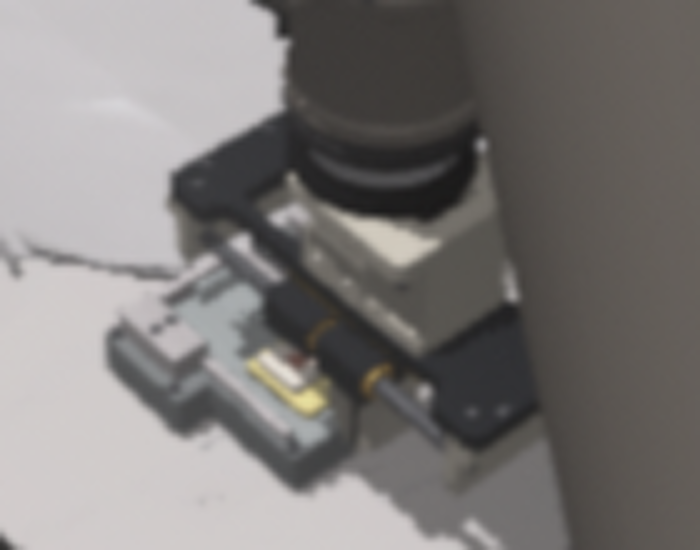

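```bash
python3 -m jog '{"xyz":[[0.3,-0.02,0],[0.35,-0.02,0],[0.35,-0.02,0],[0.35,-0.02,0],[0.35,-0.02,0],[0.35,-0.02,0]],"angular":[[0,0,0],[0,0,0],[0,0,0],[0,0,0],[0,0,0],[0,0,0]]}'
```

```text
time: 9.1
tool_pos: [476.1, -19.2, 32.9]
tcp_rot: [3.141, -0.01, -0.046]
contact_force: [0.2, -0.2, -0.4]
grip_width: 0.3
```

```bash
python3 -m jog '{"xyz":[[0.05,0,-0.12],[0.2,0,-0.03],[0.2,0,0],[0.1,0,0]],"angular":[[0,0,0],[0,0,0],[0,0,0],[0,0,0]]}'; python3 - <<'E'
from h import *
im=cv2.cvtColor(capture("scene"),cv2.COLOR_RGB2BGR)
cv2.imwrite("pics/s6.png",cv2.resize(im[180:290,230:370],None,fx=5,fy=5,interpolation=cv2.INTER_CUBIC))
E
```

```text
time: 9.5
tool_pos: [480.9, -19.0, 32.7]
tcp_rot: [3.141, 0.006, -0.044]
contact_force: [-2.1, 0.0, 1.5]
grip_width: 0.3
```

View pics/s6.png

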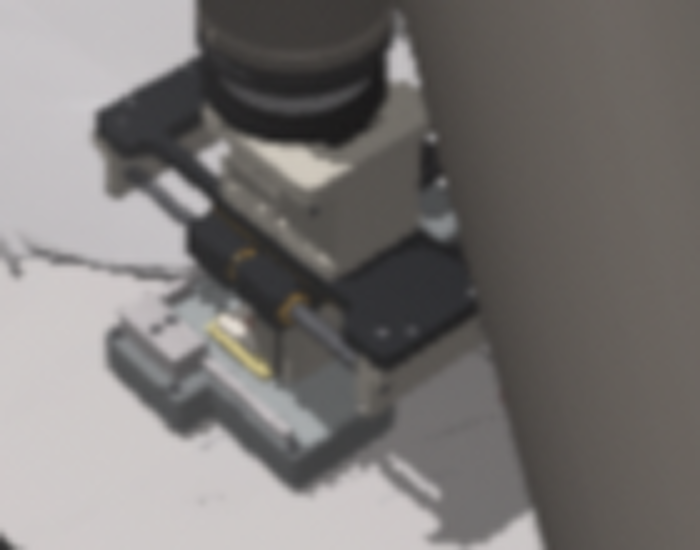

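```bash
python3 - <<'E'
from h import *
print(bot.get_obs()['contact_force'],bot.get_obs()['tool_pos'])
im=cv2.cvtColor(capture("wrist"),cv2.COLOR_RGB2BGR)
cv2.imwrite("pics/w6.png",cv2.resize(im[120:260,160:420],None,fx=3,fy=3,interpolation=cv2.INTER_CUBIC))
E
```

```text
[-1.83138574  0.88115519  3.75898876] [481.34066335 -19.05551978  32.68955657]
```

View pics/w6.png

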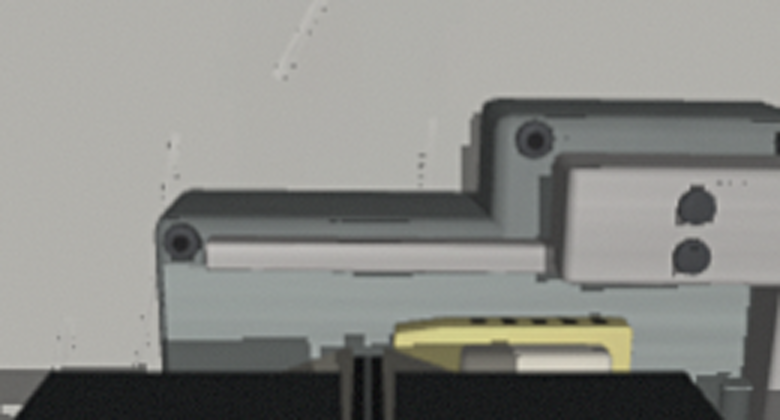

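```bash
python3 - <<'E'
from h import *
y=-.0457;R=np.array([[np.cos(y),-np.sin(y)],[np.sin(y),np.cos(y)]]);t=np.array([530.2,-17.6])
p=camera_params("wrist")
q=np.array([[397,326],[630,320],[630,365],[462,348],[610,348]])/3+[160,120]
P=onz(p,q,[34,34,34,40,40]);print(((P[:,:2]-t)@R).round(1))
q=np.array([[340,345],[395,345]])/3+[160,120]
P=onz(p,q,33);print(((P[:,:2]-t)@R).round(1), bot.get_obs()['tool_pos'])
print(proj(p,bot.get_obs()['tool_pos'])*1, (proj(p,bot.get_obs()['tool_pos'])-[160,120])*3)
E
```

```text
[[-43.6  11.1]
 [ -4.4  12.2]
 [ -3.7   4.1]
 [-33.1   9.5]
 [ -9.    9.6]]
[[-53.2   7.2]
 [-43.9   7.3]] [481.4057484  -19.05165608  32.54242325]
[[282.16927457 254.29816012]] [[366.50782371 402.89448035]]
```

```bash
python3 -m jog '{"xyz":[[0,0,0.4],[-0.3,0,0.1],[-0.4,0,0],[0,0,0],[0,0,0]],"angular":[[0,0,0],[0,0,0],[0,0,0],[0,0,0],[0,0,0]]}';python3 - <<'E'
from h import *
print(bot.get_obs()['contact_force'],bot.get_obs()['tool_pos'])
im=cv2.cvtColor(capture("wrist"),cv2.COLOR_RGB2BGR)
cv2.imwrite("pics/w7.png",cv2.resize(im[120:260,160:420],None,fx=3,fy=3,interpolation=cv2.INTER_CUBIC))
im=cv2.cvtColor(capture("scene"),cv2.COLOR_RGB2BGR)
cv2.imwrite("pics/s7.png",cv2.resize(im[180:290,230:370],None,fx=5,fy=5,interpolation=cv2.INTER_CUBIC))
E
```

```text
time: 10.1
tool_pos: [466.7, -19.0, 42.9]
tcp_rot: [3.141, 0.004, -0.044]
contact_force: [-0.4, 0.3, 0.9]
grip_width: 0.5
[-0.43097863  0.31903989  0.9087406 ] [466.71218605 -19.01807054  42.92576277]
```

View pics/w7.png

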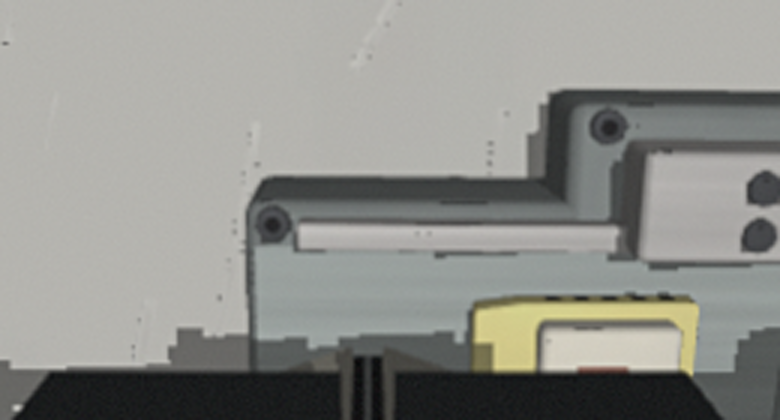

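View pics/s7.png

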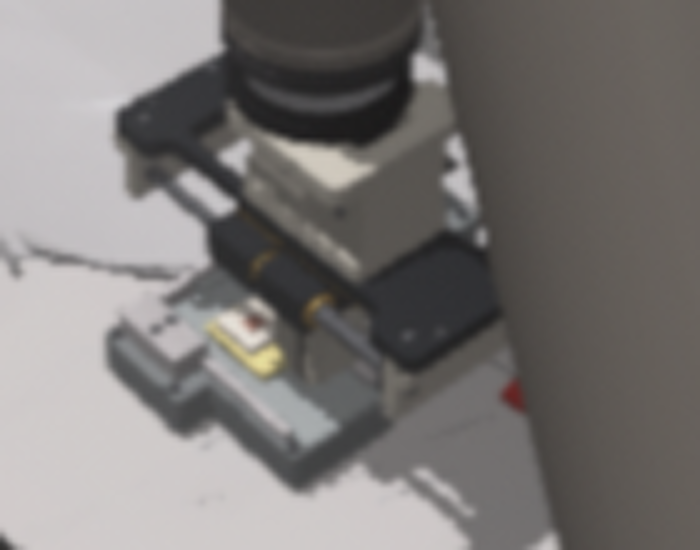

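```bash
python3 -m jog '{"xyz":[[-0.4,0.02,-0.2],[-0.1,0,-0.3],[0,0,-0.15],[0,0,0],[0,0,0]],"angular":[[0,0,0],[0,0,0],[0,0,0],[0,0,0],[0,0,0]]}'
```

```text
time: 10.7
tool_pos: [455.7, -18.5, 28.3]
tcp_rot: [3.141, 0.005, -0.044]
contact_force: [-0.5, 0.5, 5.9]
grip_width: 0.4
```

```bash
python3 -m jog '{"xyz":[[0,0,0.1],[0.05,0,0],[0.05,0,0]],"angular":[[0,0,0],[0,0,0],[0,0,0]]}'; python3 -m jog '{"xyz":[[0.25,-0.01,0],[0.25,-0.01,0],[0.25,0,0]],"angular":[[0,0,0],[0,0,0],[0,0,0]]}'
```

```text
time: 11.0
tool_pos: [458.3, -18.6, 30.6]
tcp_rot: [3.141, 0.004, -0.044]
contact_force: [0.5, 0.4, -0.5]
grip_width: 0.2
time: 11.3
tool_pos: [474.4, -19.0, 30.7]
tcp_rot: [3.141, 0.004, -0.044]
contact_force: [0.4, -0.2, -0.4]
grip_width: 0.3
```

```bash
python3 -m jog '{"xyz":[[0.25,-0.01,-0.02],[0.2,-0.01,0]],"angular":[[0,0,0],[0,0,0]]}';python3 - <<'E'
from h import *
print(bot.get_obs()['contact_force'],bot.get_obs()['tool_pos'])
im=cv2.cvtColor(capture("wrist"),cv2.COLOR_RGB2BGR)
cv2.imwrite("pics/w8.png",cv2.resize(im[120:260,160:420],None,fx=3,fy=3,interpolation=cv2.INTER_CUBIC))
E
```

```text
time: 11.5
tool_pos: [484.5, -19.5, 30.3]
tcp_rot: [3.141, 0.004, -0.044]
contact_force: [-0.7, -0.1, 1.2]
grip_width: 0.7
[-0.73017897 -0.09577412  1.16166312] [484.46192872 -19.45152909  30.26859388]
```

View pics/w8.png

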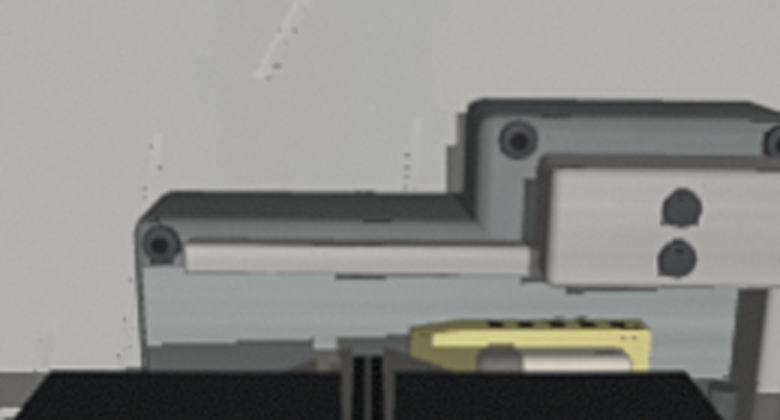

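```bash
python3 -m jog '{"xyz":[[0.25,-0.01,0],[0.2,-0.01,0],[0.2,0,0]],"angular":[[0,0,0],[0,0,0],[0,0,0]]}';python3 - <<'E'
from h import *
o=bot.get_obs();print(o['contact_force'],o['tool_pos'])
p=camera_params("wrist")
im=cv2.cvtColor(capture("wrist"),cv2.COLOR_RGB2BGR)
cv2.imwrite("pics/w9.png",cv2.resize(im[120:260,160:420],None,fx=3,fy=3,interpolation=cv2.INTER_CUBIC))
E
```

```text
time: 11.85
tool_pos: [498.5, -19.9, 30.2]
tcp_rot: [3.141, 0.004, -0.044]
contact_force: [-1.7, 0.6, 1.5]
grip_width: 0.5
[-1.66208062  0.63952955  1.53358654] [498.45660109 -19.88285314  30.23668409]
```

View pics/w9.png

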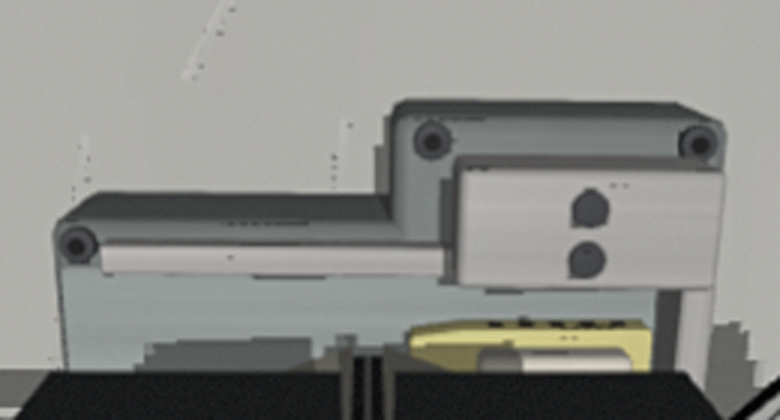

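```bash
python3 -m jog '{"xyz":[[0.1,0,0],[0.1,0,0]],"angular":[[0,0,0],[0,0,0]]}';python3 -m jog '{"xyz":[[0.12,0,0],[0.12,0,0]],"angular":[[0,0,0],[0,0,0]]}';python3 - <<'E'
from h import *
o=bot.get_obs();print(o['contact_force'],o['tool_pos'])
im=cv2.cvtColor(capture("wrist"),cv2.COLOR_RGB2BGR)
cv2.imwrite("pics/w10.png",cv2.resize(im[120:260,160:420],None,fx=3,fy=3,interpolation=cv2.INTER_CUBIC))
E
```

```text
time: 12.1
tool_pos: [501.1, -19.7, 30.0]
tcp_rot: [3.141, 0.009, -0.044]
contact_force: [-10.1, -2.2, 8.7]
grip_width: 0.8
time: 12.3
tool_pos: [501.1, -19.7, 30.0]
tcp_rot: [3.141, 0.02, -0.043]
contact_force: [-9.2, -1.5, 10.1]
grip_width: 0.3
[-9.1729397  -1.47669629 10.1434438 ] [501.09725722 -19.73223319  29.95808361]
```

View pics/w10.png

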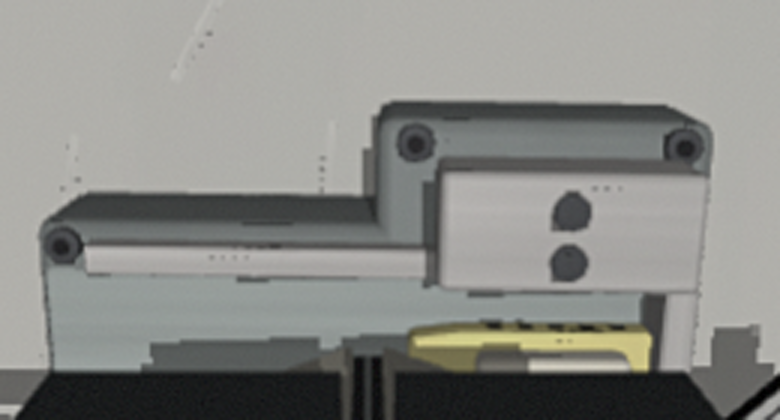

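```bash
python3 -m jog '{"xyz":[[-0.3,0,0],[-0.5,0,0],[-0.3,0,0.5],[0,0,1],[0,0,1],[0,-0.3,1],[0,-0.8,1],[-0.2,-0.8,0.5],[0,-0.9,0],[0,-0.9,0]],"angular":[[0,0,0],[0,0,0],[0,0,0],[0,0,0],[0,0,0],[0,0,0],[0,0,0],[0,0,0],[0,0,0],[0,0,0]]}';python3 -m jog '{"xyz":[[0,-0.5,0],[0,0,0],[0,0,0]],"angular":[[0,-0.2,0],[0,0,0],[0,0,0]]}';python3 - <<'E'
from h import *
o=bot.get_obs();print(o['contact_force'],o['tool_pos'])
p=camera_params("wrist");np.save("w11.npy",p,allow_pickle=True)
im=cv2.cvtColor(capture("wrist"),cv2.COLOR_RGB2BGR)
cv2.imwrite("pics/w11.png",im)
cv2.imwrite("pics/w11a.png",cv2.resize(im[40:190,225:425],None,fx=4,fy=4,interpolation=cv2.INTER_CUBIC))
E
```

```text
time: 13.35
tool_pos: [471.2, -93.9, 138.8]
tcp_rot: [3.14, 0.015, -0.039]
contact_force: [-1.0, -0.2, -0.9]
grip_width: 0.7
time: 13.65
tool_pos: [471.0, -106.0, 141.0]
tcp_rot: [3.139, -0.01, -0.042]
contact_force: [1.0, -0.3, -0.4]
grip_width: 0.4
[ 0.98445018 -0.30665235 -0.38784343] [ 471.02904346 -106.04351302  141.00488414]
```

View pics/w11a.png

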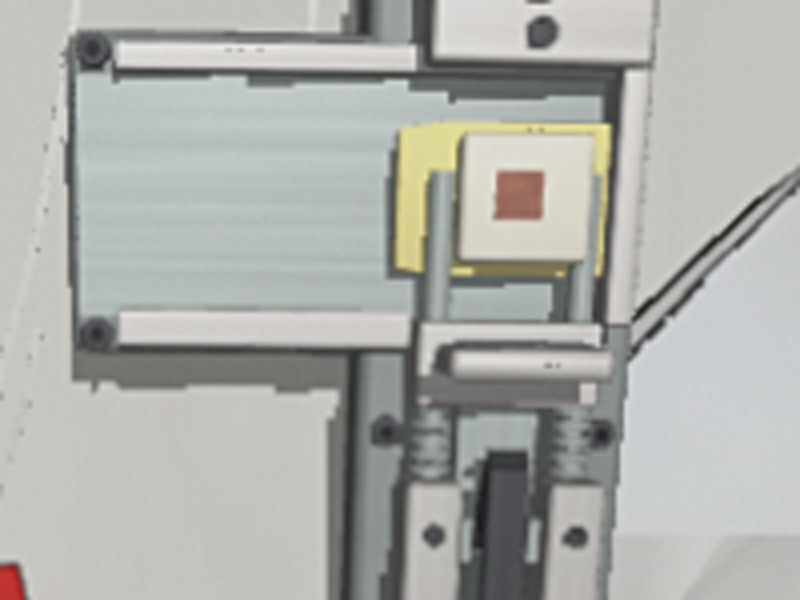

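```bash
python3 - <<'E'
from h import *
p=np.load("w11.npy",allow_pickle=True).item()
a=np.array([[115,67],[118,311],[408,314],[433,60],[651,62],[421,325],[600,325]])/4+[225,40]
V=np.array([[-76,20,33],[-76,-24,33],[-18,-24,33],[-18,20,42],[23,20,42],[-18,-26,42],[17.5,-26,42]])
W=onz(p,a,V[:,2]); R,t,y,r=fit2(V,W); print(t,y); print(r.round(1))
c=np.array([[399,128],[611,124],[605,275],[395,269]])/4+[225,40]
P=onz(p,c,34)[:,:2]; print(((P-t)@R).round(1), ((P-t)@R).mean(0))
w=np.array([[460,133],[596,133],[590,262],[458,260]])/4+[225,40]
P=onz(p,w,40)[:,:2]; print(((P-t)@R).round(1))
for v in [[0,-122],[0,-124]]: print(v,R@np.array(v)+t)
E
```

```text
[530.21979275 -17.55793547] -0.04650538526243358
[[-0.3 -0.3]
 [-0.2  0.5]
 [ 0.9  0.7]
 [-0.8 -0.6]
 [ 0.1 -1. ]
 [-0.4  0.6]
 [ 0.7  0.2]]
[[-22.    9.7]
 [ 18.5  11. ]
 [ 19.4 -16.9]
 [-21.9 -16.2]] [-1.48849259 -3.10164152]
[[-11.4   8.3]
 [ 14.1   8.7]
 [ 14.6 -14.6]
 [-10.7 -14.5]]
[0, -122] [ 524.54818064 -139.42603144]
[0, -124] [ 524.4552034  -141.42386908]
```

```bash
python3 -m jog '{"xyz":[[0.6,-0.4,-0.2],[0.7,-0.45,-0.4],[0.7,-0.45,-0.6],[0.6,-0.45,-0.8],[0,0,-0.8],[0,0,-0.8],[0,0,0],[0,0,0]],"angular":[[0,0.1,0],[0,0,0],[0,0,0],[0,0,0],[0,0,0],[0,0,0],[0,0,0],[0,0,0]]}'
```

```text
time: 14.5
tool_pos: [525.9, -136.1, 67.7]
tcp_rot: [3.14, 0.002, -0.035]
contact_force: [-0.1, -0.3, 1.4]
grip_width: 0.5
```

```bash
python3 -m jog '{"xyz":[[-0.08,-0.25,-0.2],[0,0,-0.2],[0,0,0]],"angular":[[0,0,-0.1],[0,0,0],[0,0,0]]}'; python3 -m jog '{"xyz":[[0,0,-0.15],[0,0,-0.15]],"angular":[[0,0,0],[0,0,0]]}'
```

```text
time: 14.8
tool_pos: [525.1, -141.2, 61.1]
tcp_rot: [3.138, -0.001, -0.045]
contact_force: [0.2, 0.6, 0.7]
grip_width: 0.7
time: 15.0
tool_pos: [525.6, -141.5, 55.8]
tcp_rot: [3.138, -0.003, -0.045]
contact_force: [-0.1, -0.5, 0.1]
grip_width: 0.3
```

```bash
python3 - <<'E'
from h import *
im=cv2.cvtColor(capture("scene"),cv2.COLOR_RGB2BGR)
cv2.imwrite("pics/s12.png",cv2.resize(im[160:290,230:370],None,fx=4.5,fy=4.5,interpolation=cv2.INTER_CUBIC))
E
```

```text
(no output)
```

View pics/s12.png

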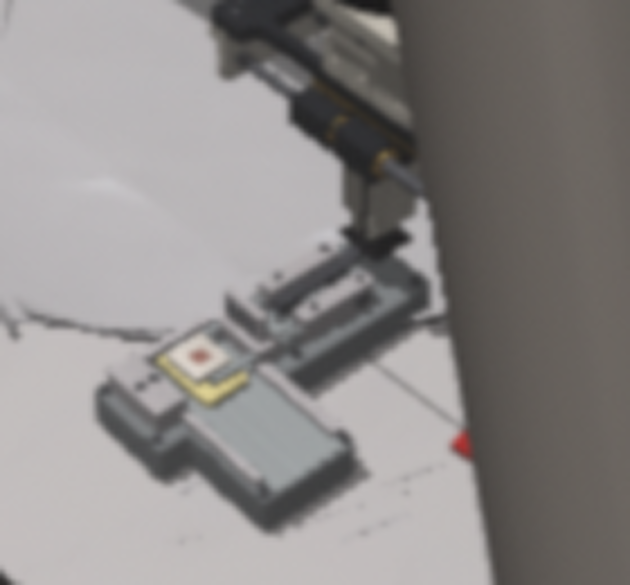

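The finger is centred over the black pad at (375,240) in the crop. I press.

```bash
python3 -m jog '{"xyz":[[0,0,-0.15],[0,0,-0.2],[0,0,-0.15]],"angular":[[0,0,0],[0,0,0],[0,0,0]]}'; python3 -m jog '{"xyz":[[0,0,-0.05],[0,0,0]],"angular":[[0,0,0],[0,0,0]]}'; python3 - <<'E'
from h import *
im=cv2.cvtColor(capture("scene"),cv2.COLOR_RGB2BGR)
cv2.imwrite("pics/s13.png",cv2.resize(im[160:290,230:370],None,fx=4.5,fy=4.5,interpolation=cv2.INTER_CUBIC))
E
```

```text
time: 15.35
tool_pos: [526.4, -143.9, 46.9]
tcp_rot: [3.133, -0.005, -0.044]
contact_force: [-3.2, -4.6, 3.9]
grip_width: -0.0
time: 15.55
tool_pos: [526.2, -144.7, 45.9]
tcp_rot: [3.133, -0.005, -0.045]
contact_force: [-1.7, -0.2, 2.6]
grip_width: 0.6
```

View pics/s13.png

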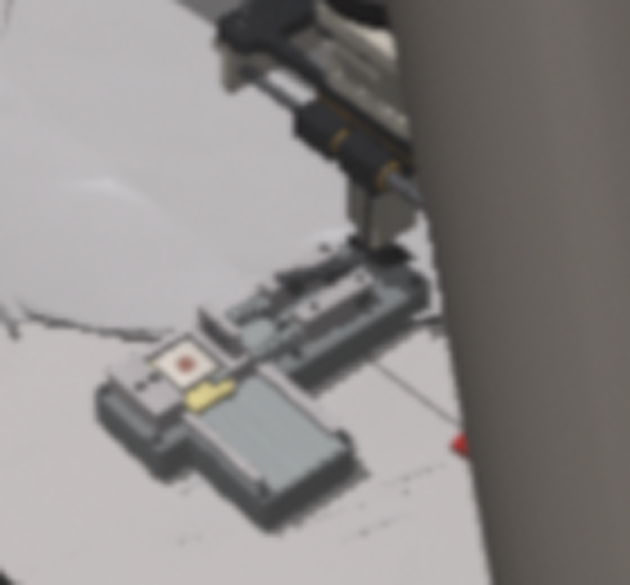

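The jaw has sprung shut on the cassette. I release, lift away, and check from the wrist camera.

```bash
python3 -m jog '{"xyz":[[0,0,0.5],[0,0,0.9],[-0.3,0.2,1],[-0.7,0.5,1],[-0.9,0.6,0.8],[-0.8,0.5,0.4],[0,0,0],[0,0,0]],"angular":[[0,0,0],[0,0,0],[0,0,0],[0,0,0],[0,0,0],[0,0,0],[0,0,0],[0,0,0]]}';python3 - <<'E'
from h import *
p=camera_params("wrist");np.save("w14.npy",p,allow_pickle=True)
im=cv2.cvtColor(capture("wrist"),cv2.COLOR_RGB2BGR)
cv2.imwrite("pics/w14.png",im)
cv2.imwrite("pics/w14a.png",cv2.resize(im[40:190,225:425],None,fx=4,fy=4,interpolation=cv2.INTER_CUBIC))
cv2.imwrite("pics/t14.png",cv2.cvtColor(capture("top"),cv2.COLOR_RGB2BGR))
E
```

```text
time: 16.4
tool_pos: [471.1, -104.4, 143.4]
tcp_rot: [3.137, -0.007, -0.044]
contact_force: [0.8, 0.5, 0.2]
grip_width: 0.6
```

View pics/w14a.png

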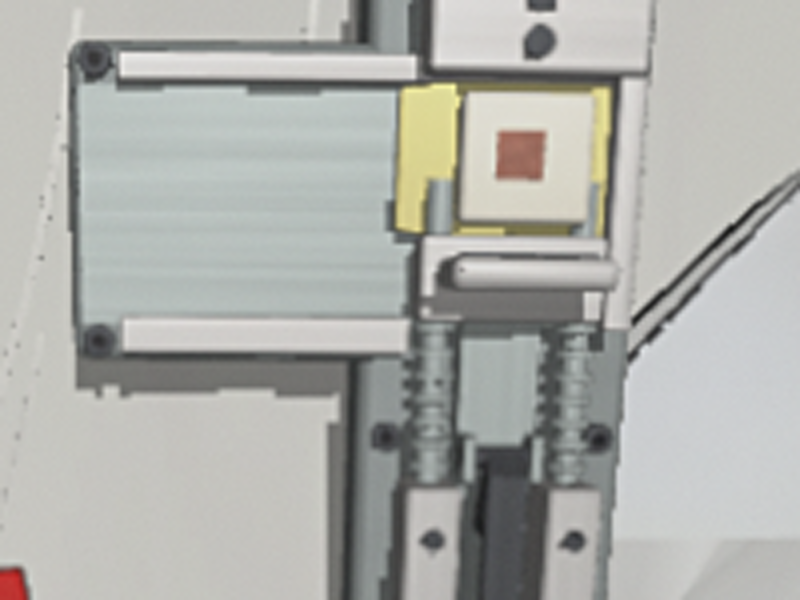

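View pics/t14.png

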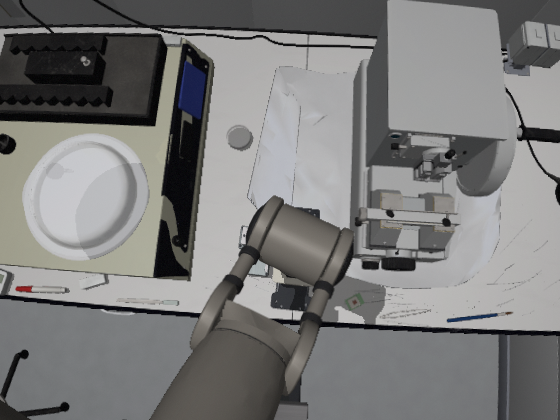

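```bash
python3 - <<'E'
from h import *
p=np.load("w14.npy",allow_pickle=True).item()
a=np.array([[118,80],[122,319],[408,321],[433,70],[650,73]])/4+[225,40]
V=np.array([[-76,20,33],[-76,-24,33],[-18,-24,33],[-18,20,42],[23,20,42]])
W=onz(p,a,V[:,2]); R,t,y,r=fit2(V,W); print(t,y); print(r.round(1))
c=np.array([[400,86],[612,88],[605,235],[395,231]])/4+[225,40]
P=onz(p,c,34)[:,:2]; print(((P-t)@R).round(1), ((P-t)@R).mean(0))
j=np.array([[421,237],[605,237]])/4+[225,40]
P=onz(p,j,42)[:,:2]; print("jaw face",((P-t)@R).round(1))
E
```

```text
[530.63267392 -17.53826165] -0.043272121780692945
[[-0.3 -0. ]
 [-0.1  0.4]
 [ 1.2  0.7]
 [-0.8 -0.6]
 [-0.  -0.5]]
[[-22.2  18.9]
 [ 18.4  18.9]
 [ 18.8  -8.2]
 [-22.4  -7.7]] [-1.86180995  5.49002188]
jaw face [[-18.5  -9. ]
 [ 16.6  -8.8]]
```

Everything checks out: the cassette's middle is at x≈-1.7, and the jaw face is at y≈-8.5, so it is on the cassette. I hand in.

```bash
python3 - <<'E'
from plant import bot
print(bot.close_job())
E
```

```text
the job is handed in; nothing more can be done
None
```

The cassette is clamped in the vice, and I handed the job in at about 16.5 s of the 48 s.

- **Latch:** I pushed the tab back to about 35 mm, and the jaw sprang back and stayed latched open, as the wrist image confirmed.
- **Cassette:** I pushed the yellow cassette along the ledge until the force against the end wall reached about 10 N. The image put its middle at x ≈ -1.5 before the jaw shut.
- **Release:** I pressed the thumb pad down about 8 mm. The jaw shut on the cassette, and I lifted clear.

**Last checks:**
- **Clamping:** the cassette's middle measured x ≈ -1.9 against -1.5 nominal, which is within measuring error. The jaw face is at y ≈ -9, about the 0.008 m expected, and the gripper is well clear of everything.
- **Bystanders:** the green cassette, scalpel, forceps and dish look unmoved in the top view. The arm hid the red one there, so I only saw part of it in the wrist view, and I never touched it.

**What went wrong:** on the first push the fingertip rode up onto the cassette's end at about 33 mm. I backed off, lowered it to about 30 mm and pushed again. The top and scene cameras disagreed with the wrist camera by up to about 2 px (roughly 4 mm). I used the wrist camera's pose, and the ledge and wall contacts matched it.

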